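# Pin the regulator strap with its spring cotter

## Robot

A 7-joint arm with a two-finger parallel gripper is mounted at the origin on the work surface. World frame = base frame: x ahead of the robot, y to its left, z up, the work surface at z = 0. Lengths are in mm, angles in rad, forces in N, time in s.
With the tool pointing down it reaches from about 400 to 875 mm from the base axis. Payload 4.4 kg.
Tool frame: the origin (TCP) lies at the very end of the fingers, on their centre line; the grasp point (between the pads) lies 19 mm behind it; z points along the fingers, x is the direction in which the jaws open and shut, and the axes are right-handed (so a half turn about z gives the same grasp; the last joint's range is limited). The gripper opens to 85 mm and grips with 20 to 120 N. Pads are 22 mm wide; open, the fingers measure 114 mm over their backs; the gripper's body (76 mm by 85 mm) begins 54 mm behind the grasp point. The pads swing forward as they close: fully open they stand 13 mm farther back than shut.
Start: joints at [1.103, 0.628, 0.038, 1.517, -0.027, 0.996, -0.02], TCP at [254.227, -598.236, 231.313] pointing down, gripper open.
Joint ranges: [-3.06, 3.06], [-0.37, 2.12], [-1.25, 1.32], [0.18, 2.47], [-1.1, 4.24], [0.23, 1.98], [-2.94, 2.94]. Speed limits (rad/s): [2.57, 2.57, 3.14, 3.14, 3.14, 3.14, 3.14].

## Interface

Orientations are given as [roll, pitch, yaw] about the fixed x, y, z axes, in that order (R = Rz(yaw) Ry(pitch) Rx(roll)).
In Python, from cell import ctrl, get_image, job, models gives the robot as it stands.
- The arm moves only by the tool move_arm, never from a script. Its argument "moves" is a list that holds one entry, the list of rows, each a list of 6 numbers: the shift along the tool's x, y, z in m, then the turn, a rotation vector about the tool's x, y, z in rad. A call has 1 to 20 rows; each row is the pose to reach, as a shift and turn from the pose commanded when the call began, along the tool's axes at that moment; what a row does not reach only later rows make up. A row lasts 1/8 s, in which the tool goes at most 62.5 mm and 10.7 degrees, less where a joint would pass 70% of its speed; a pose out of reach is approached as far as the arm can. A call with a gripper value outside its range is refused whole. "jaw" is the opening, from 0 (shut) to 1 (fully open), set as the call begins (left out, the last holds). The fingers move at their own pace and stop on an object; the grip force is fixed at half the most. Time passes only in rows, so rows that repeat a pose let the fingers close. It gives the time, the measured TCP pose, the force and the opening at its end, in the units of the state.
- ctrl.read_state(): the state, without advancing time (a new reading comes with each control period).
- get_image(name): name is "side" or "top"; returns a dict with "color" (480x640x3 uint8, blue, green, red), "fov_y" (degrees; the focal length in pixels is half the picture's height over the tangent of half this angle, whatever the lens; pixels are square), "cx", "cy" (the principal point, pixels), "k1" (the pictures are not rectified: a ray, as slopes to the right and down, at radius r is drawn at 1 + k1 r^2 times it, then the intrinsics apply), "origin" and "orientation" of the camera in the world. Camera axes: x right, y up, looking along -z (the intrinsics and any distortion apply to the point x, -y, -z); pixel columns grow to the right and rows downward; lengths in mm; the calibration is good to about 2 mm. A picture is of the moment at which its call begins. There is no depth.
- job.finish_job(): hands the job in, once; it reports no verdict.
Trained networks look in the newest picture that a camera, given by its name, has taken for a name from the list of things; names that differ only in an ending like _2 or _b are one class to them, and where a whole thing is asked for, a point or a joint stands for the part that bears it (a point fixed in the world has none). Each returns a list of dicts, best first, with "score" (0 to 1); they miss things now and then, are a little off and sometimes report something else, mostly with a low value. They report only what shows in the picture. A call takes as long as a camera call. They do not tell look-alikes from the thing itself.
- models.cut_out(camera, thing): "pixels" (480x640 bool, what is visible of it) and "uv" ([column, row] in pixels, amid what is visible of it).
- models.place_of(camera, thing): "uv" ([column, row] in pixels: a listed point, or the origin of a listed thing).
The state is a dict: "clock": time; "qpos": joint angles; "qd": joint speeds; "tau": joint torques, N m; "eef_pos": TCP position; "tool_rot": TCP orientation; "force": force on the tool from outside, world axes, zero at the start; "torque": the same for the moment, N m; "width": finger opening in mm.
Only numpy, scipy, OpenCV 4.12 (cv2) and the standard library are available. Lean on these libraries where they do the work, as an engineer would, in place of code of your own. Each camera call takes 0.05 s, during which the arm holds its last target.

## Task

Secure the strap of the gas-regulator stand: pick the spring cotter off the black mat, thread its straight leg from the open front side through the cross hole of the upright steel pin, then push until the sprung bow snaps over the pin and the collar rests against it, and let go. The pin has some sideways play in its slot, so feel for the hole gently (keep the force between cotter and stand, wedging included, below 30 N), do not knock the stand with the gripper, and leave the jar, spanner and weight where they are.

Things in the scene. Friction and masses are not known exactly. Their poses are not given: they have to be found in the camera images.
- clip: Spring cotter, about 90 g, balanced at the grip. Origin: centre of grip's underside; +x along the leg to its tip, +y bow side, z up. Grip: aluminium block 34 x 16 x 16 mm centred on the origin, z 0 to 16; behind it a round steel knob, 22 mm, to x -42. Leg: 5 mm round steel wire on y 0, z 8, blunt tip (0.8 mm chamfer) at x 101.5 mm. Rigid collar (x 47.7 to 54.7, 11 wide, z 0 to 16 mm) is the stop.
- bow (a joint): Cotter's spring bow: 5 mm wire hinged at the grip (clip x 17, y 5 mm), level with the leg. 0 rad relaxed, grows as it spreads from the leg; 5 Nm/rad. Flared mouth at clip x 85, y 17; throat x 77, y 10.4; round seat for the pin at x 65 mm. Passing the pin spreads it to about 0.08 rad (some 3 to 8 N of push, then it drops); under 0.02 once snapped over.
- clip_seat (a point): Point on the leg's centre line (clip x 65, y 0, z 8 mm) that lies on the pin's axis when the cotter is home.
- clip_tip (a point): End of the straight leg's blunt tip (clip x 101.5, y 0, z 8 mm).
- stand: Fixed stand: grey base 130 x 100 x 30 mm (x -25 to 105), slotted steel strap on it up to 44 mm high, small gas regulator with gauge at x 50 to 100, y -70 to 40, up to 106 mm high. Origin: on the bench under the slot's middle. +x: direction to push the leg, from the open front towards the regulator; y left of that; z up. An upright steel pin stands in the slot.
- hole_mid (a point): Slot's middle at the height of the pin's cross hole (stand 0, 0, 58 mm), axes as the stand. Pin 26 mm across with flats 20 mm apart front and back, top at 78 mm; hole along x, 6.5 wide, 7 high. The pin, with its hole, stands up to 7 mm to either side of this point along y; that is NOT measured. It stays there, sliding along y only under more than about 6 N; it cannot turn.
- mat: Fixed black rubber mat 180 x 130 x 4 mm, origin under its centre.
- jar: Bystander: small lidded glass jar, 44 mm across, 55 mm high, origin under its centre.
- spanner: Bystander: steel spanner 150 mm long lying on the bench, origin under its middle, x along it.
- weight: Bystander: knobbed steel balance weight 36 mm across, 48 mm high, origin under its centre.
Not all that is in view belongs to the job. What is shaped like the clip but orange is not meant.

How it is judged:
By the outcome, as a careful person would: the job done as asked, in the order asked, and still so for the second after the job is handed in, with the robot touching nothing.
It also fails if it takes over 61 s, if anything falls off the work surface, if the arm or the gripper's body presses on something with over 40 N, if the wrist force passes 120 N, or if a joint passes its speed limit or range.

## Working session

There is one attempt and no reset: what is moved stays moved. The work goes in short steps, Python scripts to look and compute and a tool call to move; the robot and the scene stay as the last step left them, time stands still between calls to the robot, and variables do not carry over. Pictures are saved under pics/ and viewed, and the job is handed in when it is done.

Besides the shell and the picture viewer there is one more tool, called after "Call:" by a JSON object that holds its "fn" and its "kwargs", one argument or row to a line. move_arm: Moves the arm, as the interface text tells. Its arguments: {"type":"object","properties":{"moves":{"type":"array","items":{"type":"array","items":{"type":"array","items":{"type":"number"}}}},"jaw":{"type":"number"}},"required":["moves"]}

```bash
ls; mkdir -p pics; python3 - <<'E'
from cell import ctrl,get_image,job,models
import cv2
print(ctrl.read_state())
for n in("side","top"):
    im=get_image(n); cv2.imwrite(f"pics/{n}0.png",im.pop("color")); print(n,im)
    for t in ["clip","bow","clip_seat","clip_tip","stand","hole_mid","mat","jar","spanner","weight"]:
        try: r=models.place_of(n,t)
        except Exception as e: r=e
        print(t,[( [round(float(a)) for a in d["uv"]],round(d["score"],2)) for d in r] if isinstance(r,list) else r)
E
```

```text
pics
{'clock': 0.0, 'qpos': array([ 1.10320321,  0.62937164,  0.03842603,  1.51837735, -0.02701762,
        0.99628107, -0.02000034]), 'qd': array([-0.00061224, -0.00052401,  0.00088499, -0.00020342, -0.00244118,
       -0.00033048,  0.00101623]), 'tau': array([-8.98243161e-05, -5.63404262e+01,  1.22634597e+00, -1.93449068e+01,
        1.10638066e-02,  1.05835733e-02,  3.43436080e-07]), 'eef_pos': array([ 253.98929758, -597.64035532,  230.36926036]), 'tool_rot': array([ 3.14158996e+00,  1.92009678e-03, -1.16900048e+00]), 'force': array([-0.04668168,  1.26920318,  0.01928083]), 'torque': array([ 0.01628757, -0.02583894,  0.0134275 ]), 'width': 85.44700608456958}
side {'fov_y': 48.5466706172334, 'cx': 315.5233137441028, 'cy': 240.78793617268892, 'k1': 0.03499839855243148, 'origin': array([428.89034179, 984.77639793, 828.43748686]), 'orientation': array([ 0.90777557,  0.01704318, -3.0515896 ])}
clip [([390, 263], 0.84), ([338, 314], 0.62), ([353, 181], 0.61)]
bow it knows: clip, clip_seat, clip_tip, hole_mid, jar, mat, spanner, stand, weight
clip_seat [([309, 311], 0.7), ([366, 266], 0.62)]
clip_tip [([349, 268], 0.8), ([291, 314], 0.6)]
stand [([296, 224], 0.61)]
hole_mid [([295, 209], 0.72)]
mat [([324, 317], 0.85)]
jar [([201, 374], 0.79)]
spanner [([354, 182], 0.83)]
weight [([376, 388], 0.67)]
top {'fov_y': 47.94979416952344, 'cx': 320.54282163434715, 'cy': 254.2333016725784, 'k1': 0.004786550916659803, 'origin': array([ 344.36890938,   29.07568981, 1270.2252871 ]), 'orientation': array([ 0.14916694, -0.01535413, -1.5470329 ])}
clip [([250, 283], 0.57), ([316, 334], 0.54)]
bow it knows: clip, clip_seat, clip_tip, hole_mid, jar, mat, spanner, stand, weight
clip_seat [([315, 306], 0.91), ([244, 254], 0.78)]
clip_tip [([244, 242], 0.89), ([310, 294], 0.6)]
stand [([380, 234], 0.63)]
hole_mid []
mat [([242, 272], 0.7)]
jar []
spanner [([474, 297], 0.63), ([245, 271], 0.23)]
weight [([169, 320], 0.5)]
```

View pics/side0.png

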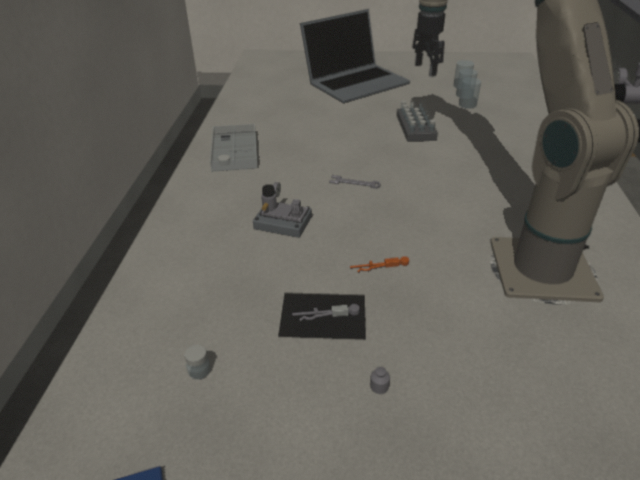

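View pics/top0.png

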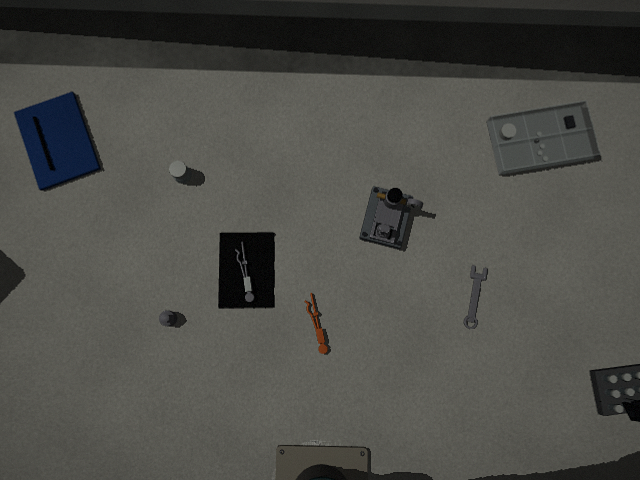

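```bash
cat > h.py <<'E'
import numpy as np, cv2
from scipy.spatial.transform import Rotation as Ro
from cell import ctrl,get_image,job,models
def RPY(o): return Ro.from_euler('xyz',o).as_matrix()
def f_of(c): return 240/np.tan(np.radians(c["fov_y"])/2)
def proj(c,P):
    P=np.atleast_2d(P); q=(P-c["origin"])@RPY(c["orientation"])
    s=np.c_[q[:,0]/-q[:,2],-q[:,1]/-q[:,2]]; r2=(s**2).sum(1,keepdims=True)
    return s*(1+c["k1"]*r2)*f_of(c)+[c["cx"],c["cy"]]
def ray(c,uv):
    d=(np.array(uv,float)-[c["cx"],c["cy"]])/f_of(c); s=d.copy()
    for _ in range(20): s=d/(1+c["k1"]*(s@s))
    v=RPY(c["orientation"])@np.array([s[0],-s[1],-1]); return c["origin"],v/np.linalg.norm(v)
def onz(c,uv,z):
    o,v=ray(c,uv); return o+v*(z-o[2])/v[2]
def tri(c1,u1,c2,u2):
    o1,a=ray(c1,u1);o2,b=ray(c2,u2)
    t=np.linalg.lstsq(np.c_[a,-b],o2-o1,rcond=None)[0]
    p,q=o1+a*t[0],o2+b*t[1]; return (p+q)/2,np.linalg.norm(p-q)
def crop(img,u,v,w,h,k,name):
    cv2.imwrite(name,cv2.resize(img[v:v+h,u:u+w],None,fx=k,fy=k,interpolation=cv2.INTER_CUBIC))
def gam(i): return (255*(i/255.)**0.6).astype(np.uint8)
E
python3 - <<'E'
from h import *
import pickle
C={}
for n in("side","top"):
    C[n]=get_image(n)
pickle.dump(C,open("c0.pkl","wb"))
a=gam(C["side"]["color"]);b=gam(C["top"]["color"])
def cr(i,u,v,w,h,k): return cv2.resize(i[v:v+h,u:u+w],None,fx=k,fy=k,interpolation=cv2.INTER_CUBIC)
cv2.imwrite("pics/stand.png",np.hstack([cr(a,245,175,80,70,5),cr(b,355,180,80,70,5)]))
cv2.imwrite("pics/clip.png",np.hstack([cr(a,275,285,100,70,4),cr(b,210,225,80,90,4)[:280]]))
cv2.imwrite("pics/clipt.png",cr(b,215,228,65,85,7))
S,T=C["side"],C["top"]
for t in ["clip","clip_seat","clip_tip","stand","hole_mid","mat","jar","weight","spanner"]:
  for n,c in C.items():
    for d in models.place_of(n,t):
        z=dict(clip=4,clip_seat=12,clip_tip=12,hole_mid=58).get(t,0)
        print(t,n,np.round(d["uv"],1),round(d["score"],2),np.round(onz(c,d["uv"],z),1))
E
```

```text
clip side [338.1 315.3] 0.91 [466.6 188.1   4. ]
clip side [391.8 263.3] 0.57 [349.    8.7   4. ]
clip top [317.1 335. ] 0.87 [345.4  17.6   4. ]
clip top [247.9 284.4] 0.64 [459. 183.   4.]
clip_seat side [305.5 311.5] 0.89 [536.  189.9  12. ]
clip_seat side [367.4 265.1] 0.59 [406.8  28.7  12. ]
clip_seat top [241.9 256.8] 0.75 [523.  198.9  12. ]
clip_seat top [168.4 319.5] 0.39 [372.7 361.2  12. ]
clip_tip side [291.4 312.5] 0.56 [565.7 195.   12. ]
clip_tip side [347.4 266.5] 0.55 [453.4  37.1  12. ]
clip_tip top [241.9 242.5] 0.87 [557.  200.5  12. ]
clip_tip top [315.5 295.6] 0.61 [436.1  23.7  12. ]
stand side [297.7 221.6] 0.83 [ 593.  -149.8    0. ]
stand top [383.3 232.3] 0.74 [ 592.8 -135.2    0. ]
stand top [169.1 318.1] 0.46 [376.2 363.    0. ]
hole_mid side [294.3 203.9] 0.64 [ 599.3 -147.2   58. ]
hole_mid top [383.3 234.2] 0.63 [ 577.  -127.7   58. ]
mat side [320.9 316.1] 0.87 [503.3 189.3   0. ]
mat top [244.  272.7] 0.81 [486.9 193.9   0. ]
jar side [199.6 372.6] 0.97 [723.9 354.9   0. ]
jar top [184.5 176. ] 0.93 [718.7 348.2   0. ]
weight side [379.7 382.5] 0.9 [379.2 351.7   0. ]
weight top [171. 318.] 0.59 [376.5 358.6   0. ]
spanner side [350.5 179.1] 0.75 [ 461.6 -373.3    0. ]
spanner top [473.5 298.5] 0.81 [ 439.5 -349.4    0. ]
```

View pics/stand.png

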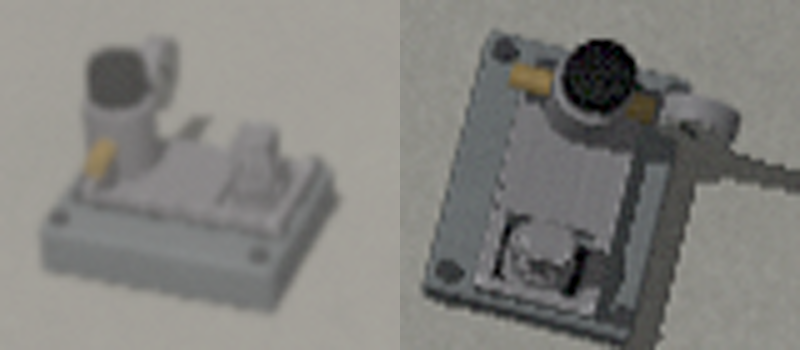

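View pics/clip.png

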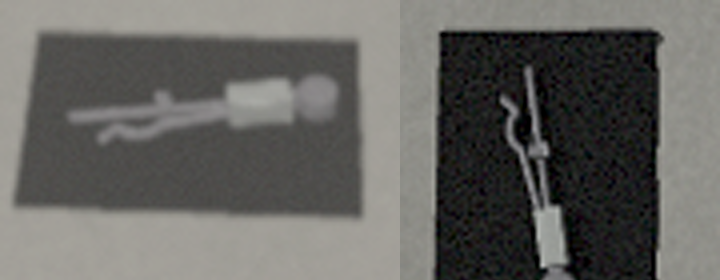

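View pics/clipt.png

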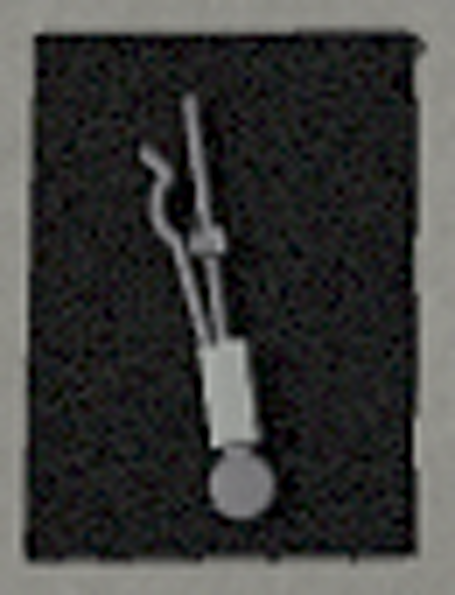

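```bash
cat > fit.py <<'E'
from h import *
import pickle
from scipy.optimize import least_squares
C=pickle.load(open("c0.pkl","rb"));S,T=C["side"],C["top"]
def un(c,u0,v0,k): return [(c[0]+.5)/k-.5+u0,(c[1]+.5)/k-.5+v0]
obs=[("side",[105,50,30],un((40,230),245,175,5)),("side",[-25,50,30],un((272,285),245,175,5)),
("side",[105,50,0],un((42,268),245,175,5)),("side",[-25,50,0],un((270,311),245,175,5)),("side",[-25,-50,30],un((338,195),245,175,5)),
("top",[105,50,30],un((90,30),355,180,5)),("top",[-25,50,30],un((24,290),355,180,5)),("top",[-25,-50,30],un((232,340),355,180,5))]
def w(p,L): 
    L=np.atleast_2d(np.array(L,float)); c,s=np.cos(p[2]),np.sin(p[2])
    return np.c_[p[0]+c*L[:,0]-s*L[:,1],p[1]+s*L[:,0]+c*L[:,1],L[:,2]]
def res(p,cams=("side","top")):
    return np.concatenate([(proj(C[n],w(p,L))[0]-uv) for n,L,uv in obs if n in cams])
if __name__=="__main__":
  for cams in (("side",),("top",),("side","top")):
    r=least_squares(res,[590,-140,-.2],args=(cams,)); print(cams,np.round(r.x,3),np.round(r.fun,1))
  p=r.x
  def draw(c,u0,v0,wd,ht,k,p,t):
    im=cv2.resize(gam(c["color"])[v0:v0+ht,u0:u0+wd],None,fx=k,fy=k,interpolation=cv2.INTER_CUBIC)
    def ln(A,col):
        q=(proj(c,A)-[u0,v0]+.5)*k-.5
        cv2.polylines(im,[np.round(q*8).astype(np.int32)],False,col,1,cv2.LINE_AA,3)
    for z in(0,30): ln(w(p,[[105,50,z],[-25,50,z],[-25,-50,z],[105,-50,z],[105,50,z]]),(0,255,0))
    a=np.linspace(0,2*np.pi,80); X=np.clip(13*np.cos(a),-10,10);Y=13*np.sin(a)+t
    for z in(44,78): ln(w(p,np.c_[X,Y,X*0+z]),(0,0,255))
    return im
  cv2.imwrite("pics/fit.png",np.hstack([draw(S,245,175,80,75,5,p,0),draw(T,355,180,80,75,5,p,0)]))
E
python3 fit.py
```

```text
('side',) [ 5.90118e+02 -1.24312e+02 -3.06000e-01] [-0.6 -0.7 -0.9 -0.6  0.1  1.  -0.   3.6  1.5 -3.9]
('top',) [ 5.86297e+02 -1.29953e+02 -2.25000e-01] [-0.2 -0.3  0.1 -0.1  0.1  0.4]
('side', 'top') [ 5.89081e+02 -1.27981e+02 -2.58000e-01] [ 0.1 -0.2  0.8 -1.6  0.7  1.5  1.6  2.7  1.3 -5.1  0.6 -1.8 -0.9 -2.
 -1.2 -0.2]
```

View pics/fit.png

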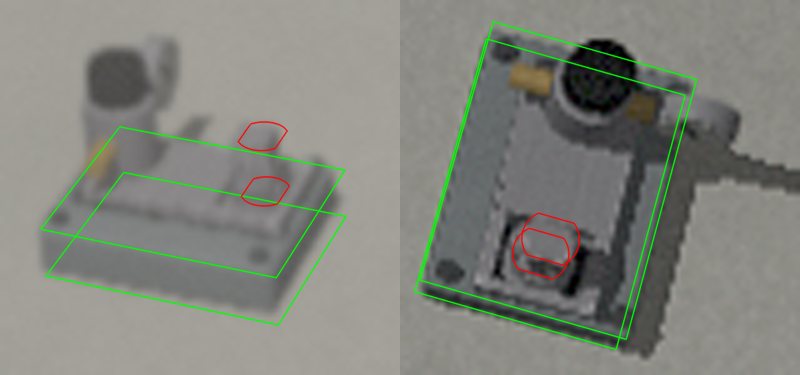

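```bash
python3 - <<'E'
from h import *
import pickle
C=pickle.load(open("c0.pkl","rb"))
im=C["side"]["color"][180:245,248:320].astype(float)
im=np.clip((im-50)/(130)*255,0,255).astype(np.uint8)
cv2.imwrite("pics/s2.png",cv2.resize(im,None,fx=9,fy=9,interpolation=cv2.INTER_CUBIC))
S=C["side"];T=C["top"]
mc=[[x,y,4] for x,y in((65,90),(65,-90))]
for uv in [(284.5,293.5),(364.8,295),(278.5,336),(365.5,338.5)]: print(onz(S,uv,4).round(1))
for uv in [(219.5,232.5),(274.5,232.5),(274.5,307.5),(218.7,307.5)]: print("t",onz(T,uv,4).round(1))
E
```

```text
[589.8 129.9   4. ]
[411.  121.8   4. ]
[585.  255.3   4. ]
[407.5 248.7   4. ]
t [581.1 255.8   4. ]
t [584.6 125.1   4. ]
t [406.6 118.7   4. ]
t [403.4 248.5   4. ]
```

View pics/s2.png

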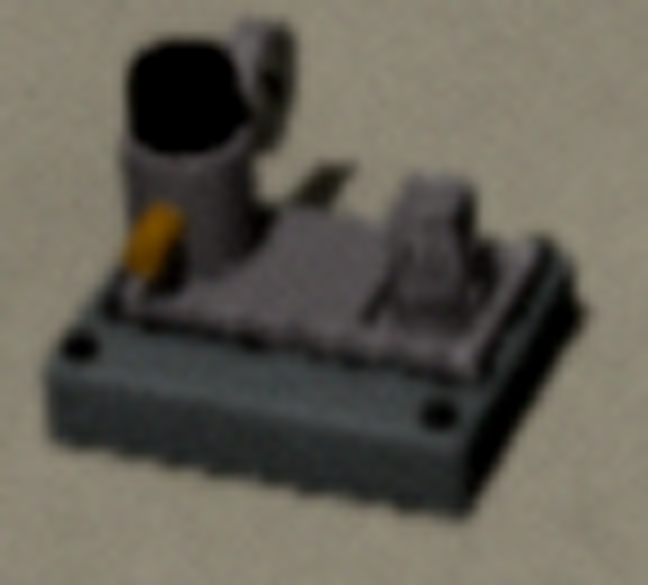

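```bash
cat > fit2.py <<'E'
import fit
from fit import *
U=lambda a,b:un((a,b),248,180,9)
fit.obs[:]=[("side",[105,50,30],U(47,372)),("side",[-25,50,30],U(468,440)),("side",[105,50,0],U(50,441)),("side",[-25,50,0],U(463,517)),("side",[-25,-50,30],U(572,262)),("side",[-25,-50,0],U(583,318)),
("top",[105,50,30],un((90,30),355,180,5)),("top",[-25,50,30],un((24,290),355,180,5)),("top",[-25,-50,30],un((232,340),355,180,5))]
if __name__=="__main__":
  P={}
  for cams in (("side",),("top",),("side","top")):
    r=least_squares(res,[590,-140,-.2],args=(cams,)); print(cams,np.round(r.x,3),np.round(r.fun,1)); P[cams[0] if len(cams)==1 else "b"]=r.x
  def draw(c,u0,v0,wd,ht,k,p,t,org=False):
    im=gam(c["color"])[v0:v0+ht,u0:u0+wd]
    im=cv2.resize(im,None,fx=k,fy=k,interpolation=cv2.INTER_CUBIC)
    def ln(A,col):
        q=(proj(c,A)-[u0,v0]+.5)*k-.5
        cv2.polylines(im,[np.round(q*8).astype(np.int32)],False,col,1,cv2.LINE_AA,3)
    for z in(0,30): ln(w(p,[[105,50,z],[-25,50,z],[-25,-50,z],[105,-50,z],[105,50,z]]),(0,255,0))
    a=np.linspace(0,2*np.pi,80); X=np.clip(13*np.cos(a),-10,10);Y=13*np.sin(a)+t
    for z in(44,78): ln(w(p,np.c_[X,Y,X*0+z]),(0,0,255))
    return im
  for t in(-5,0,5): cv2.imwrite(f"pics/fit2_{t}.png",np.hstack([draw(S,260,185,50,55,8,P["side"],t),draw(T,355,205,50,55,8,P["top"],t)]))
E
python3 fit2.py
```

```text
('side',) [ 5.92623e+02 -1.34273e+02 -2.21000e-01] [-1.  -1.1 -0.1 -0.  -0.3  0.6  0.9  0.9  0.7 -1.8 -0.3  1.2]
('top',) [ 5.86297e+02 -1.29953e+02 -2.25000e-01] [-0.2 -0.3  0.1 -0.1  0.1  0.4]
('side', 'top') [ 5.90073e+02 -1.31349e+02 -2.23000e-01] [-0.2 -0.4  0.7  0.7  0.5  1.3  1.7  1.6  1.6 -1.2  0.6  1.9  0.3 -1.8
  0.7 -1.6  0.7 -1.2]
```

View pics/fit2_0.png

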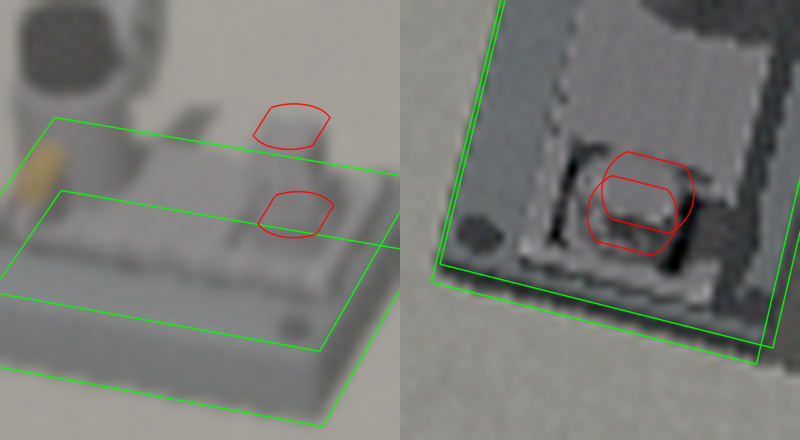

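View pics/fit2_-5.png

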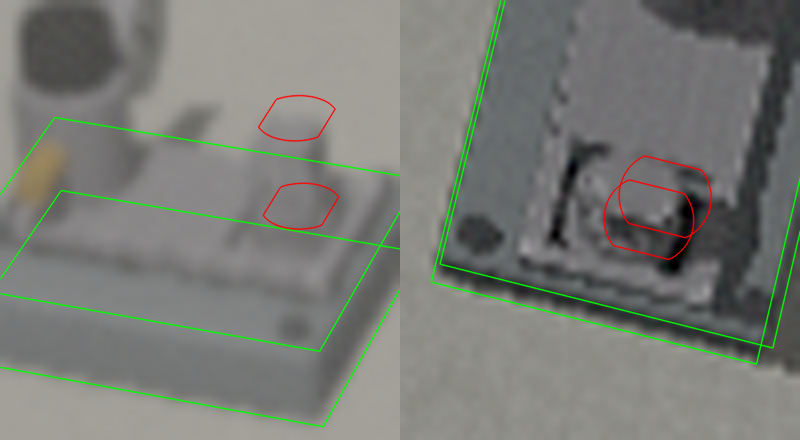

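View pics/fit2_5.png

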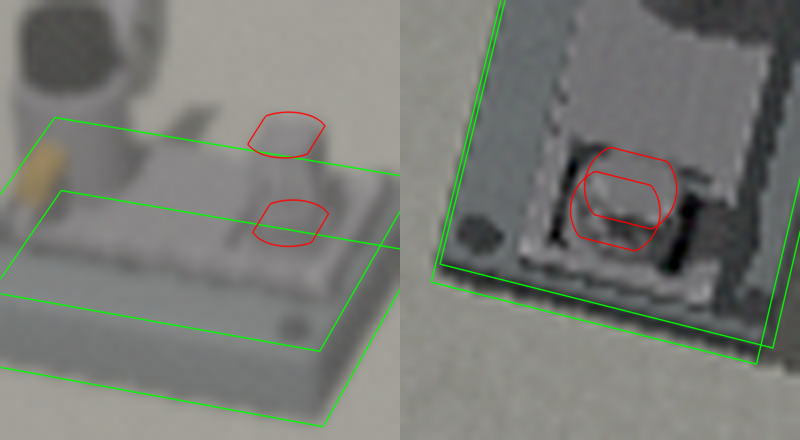

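```bash
python3 - <<'E'
from h import *
import pickle
ac={}
for n in("side","top"):
    fr=[get_image(n) for _ in range(4)]
    c=fr[0]; c["color"]=np.mean([f["color"] for f in fr],0).astype(np.uint8) ; ac[n]=c
pickle.dump(ac,open("c1.pkl","wb"))
S,T=ac["side"],ac["top"]
def un(c,u0,v0,k): return [(c[0]+.5)/k-.5+u0,(c[1]+.5)/k-.5+v0]
for nm,a,z in(("tip",(188,93),12),("knobtop",(242,487),20),("grip",(231,393),20),("collar",(208,240),20),("gripTL",(202,345),20),("gripTR",(247,339),20),("gripBR",(259,440),20),("gripBL",(213,446),20)):
    print(nm,onz(T,un(a,215,228,7),z).round(1))
for nm,a,z in(("tip",(70,117),12),("knob",(320,97),16),("gripTL",(228,88),20),("gripTR",(291,82),20)):
    print("s",nm,onz(S,un(a,275,285,4),z).round(1))
def st(i): 
    i=i.astype(float); return np.clip((i-20)/120*255,0,255).astype(np.uint8)
cv2.imwrite("pics/p1.png",np.hstack([cv2.resize(st(S["color"])[190:230,275:315],None,fx=10,fy=10,interpolation=cv2.INTER_CUBIC),cv2.resize(st(T["color"])[212:252,365:405],None,fx=10,fy=10,interpolation=cv2.INTER_CUBIC)]))
E
```

```text
tip [560.9 201.8  12. ]
knobtop [428.2 176.9  20. ]
grip [459.2 181.9  20. ]
collar [510.1 191.8  20. ]
gripTL [474.9 192.2  20. ]
gripTR [477.3 177.4  20. ]
gripBR [443.8 171.9  20. ]
gripBL [441.5 187.   20. ]
s tip [563.6 198.9  12. ]
s knob [432.1 178.4  16. ]
s gripTL [481.  179.3  20. ]
s gripTR [447.8 172.3  20. ]
```

View pics/p1.png

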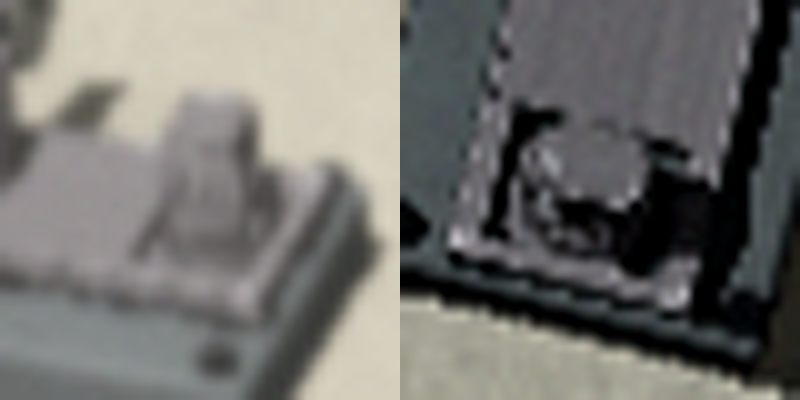

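```bash
cat >> h.py <<'E'
def tool(pos,yaw): return np.array(pos,float),Ro.from_euler('xyz',[np.pi,0,yaw])
def rel(p0,y0,p1,y1):
    a,Ra=tool(p0,y0);b,Rb=tool(p1,y1)
    return np.round(np.r_[Ra.inv().apply(b-a)/1000,(Ra.inv()*Rb).as_rotvec()],4).tolist()
E
python3 - <<'E'
from h import *
s=[254.227,-598.236,231.313]
print(rel(s,-1.169,[600,-200,230],-1.28),rel(s,-1.169,[462,181,120],-1.39))
exec(open("/dev/stdin").read()) if 0 else None
import pickle
T=pickle.load(open("c1.pkl","rb"))["top"]
p=np.array([586.3,-129.95,-.225]);c,s_=np.cos(p[2]),np.sin(p[2])
def loc(uv,z):
    q=onz(T,uv,z)-[p[0],p[1],0]; return np.round([c*q[0]+s_*q[1],-s_*q[0]+c*q[1]],1)
def U(a,b): return [(a-400+.5)/10-.5+365,(b+.5)/10-.5+212]
for n,a,z in [("strap FL",(452,248),44),("strap FR",(690,305),44),("strapL",(480,140),44),("strapR",(728,150),44),("slotTL",(515,108),44),("slotBL",(492,235),44),("slotBR",(625,268),44),("pin top L",(535,150),78),("pin top R",(648,180),78),("pin c",(592,167),78)]: print(n,loc(U(*a),z))
E
```

```text
[-0.2313, -0.474, 0.0013, 0.0, -0.0, 0.111] [-0.6359, -0.496, 0.1113, -0.0, -0.0, 0.221]
strap FL [-19.2  28.2]
strap FR [-18.5 -28.2]
strapL [ 7.1 27.9]
strapR [ 19.2 -28.5]
slotTL [16.5 21.7]
slotBL [-14.  20.]
slotBR [-13.8 -11.7]
pin top L [ 0.3 17.3]
pin top R [-0.1 -9. ]
pin c [-0.3  4. ]
```

Call:
{"fn": "move_arm", "kwargs": {
  "moves": [
    [[-0.2313,-0.474,0.0013,0,0,0.111],[-0.2313,-0.474,0.0013,0,0,0.111],[-0.2313,-0.474,0.0013,0,0,0.111],[-0.2313,-0.474,0.0013,0,0,0.111],[-0.2313,-0.474,0.0013,0,0,0.111],[-0.2313,-0.474,0.0013,0,0,0.111],[-0.2313,-0.474,0.0013,0,0,0.111],[-0.2313,-0.474,0.0013,0,0,0.111],[-0.6359,-0.496,0.1113,0,0,0.221],[-0.6359,-0.496,0.1113,0,0,0.221],[-0.6359,-0.496,0.1113,0,0,0.221],[-0.6359,-0.496,0.1113,0,0,0.221],[-0.6359,-0.496,0.1113,0,0,0.221],[-0.6359,-0.496,0.1113,0,0,0.221],[-0.6359,-0.496,0.1113,0,0,0.221],[-0.6359,-0.496,0.1113,0,0,0.221],[-0.6359,-0.496,0.1113,0,0,0.221],[-0.6359,-0.496,0.1113,0,0,0.221],[-0.6359,-0.496,0.1113,0,0,0.221],[-0.6359,-0.496,0.1113,0,0,0.221]]
  ]
}}

```text
clock: 4.9
eef_pos: [462.5, 180.2, 120.3]
tool_rot: [-3.141, -0.0, -1.392]
force: [0.6, 0.0, 0.5]
width: 85.5
```

```bash
python3 - <<'E'
from h import *
import pickle
c={n:get_image(n) for n in("side","top")}; pickle.dump(c,open("c2.pkl","wb"))
a=gam(c["side"]["color"])[230:350,250:410].copy();b=gam(c["top"]["color"])[180:320,170:330].copy()
k=4
A=cv2.resize(a,None,fx=k,fy=k,interpolation=cv2.INTER_CUBIC);B=cv2.resize(b,None,fx=k,fy=k,interpolation=cv2.INTER_CUBIC)
P=ctrl.read_state()["eef_pos"]
for im,cc,o in((A,c["side"],(250,230)),(B,c["top"],(170,180))):
    u=np.array([np.cos(-1.392),np.sin(-1.392),0])
    for q in (P,P+43*u,P-43*u): 
        z=(proj(cc,q)[0]-o+.5)*k-.5; cv2.circle(im,tuple(int(round(x)) for x in z),3,(0,0,255),1)
cv2.imwrite("pics/h1.png",A);cv2.imwrite("pics/h2.png",B)
E
```

```text
(no output)
```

View pics/h1.png

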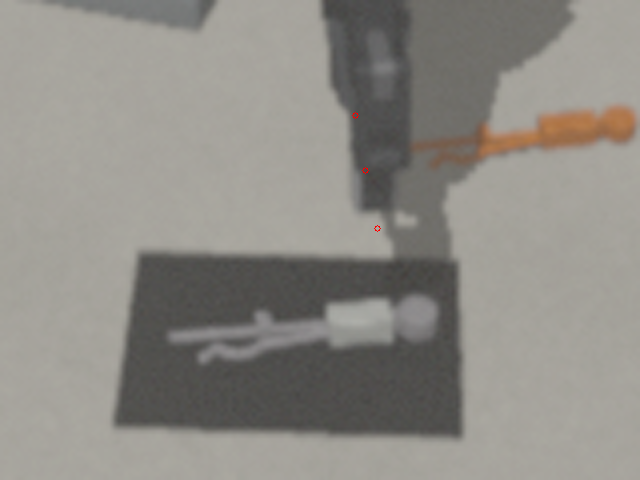

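View pics/h2.png

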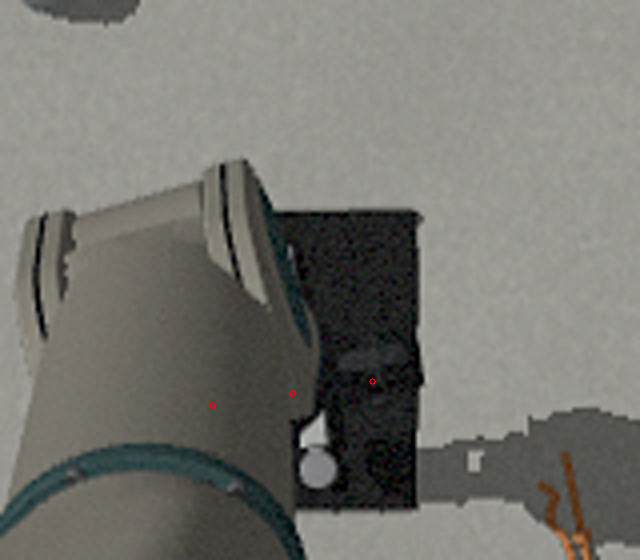

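Call:
{"fn": "move_arm", "kwargs": {
  "moves": [
    [[-0.0015,-0.0003,0.06,0,0,0],[-0.0015,-0.0003,0.09,0,0,0],[-0.0015,-0.0003,0.105,0,0,0],[-0.0015,-0.0003,0.1135,0,0,0],[-0.0015,-0.0003,0.1135,0,0,0],[-0.0015,-0.0003,0.1135,0,0,0]]
  ],
  "jaw": 0.6
}}

```text
clock: 5.75
eef_pos: [462.8, 182.8, 7.4]
tool_rot: [-3.14, 0.0, -1.39]
force: [-0.5, 0.3, 0.8]
width: 51.2
```

Call:
{"fn": "move_arm", "kwargs": {
  "moves": [
    [[0,0,0.001,0,0,0],[0,0,0.001,0,0,0],[0,0,0.001,0,0,0],[0,0,0.001,0,0,0],[0,0,0.001,0,0,0],[0,0,0.001,0,0,0]]
  ],
  "jaw": 0.0
}}

```text
clock: 6.5
eef_pos: [462.4, 182.7, 6.2]
tool_rot: [-3.141, 0.0, -1.39]
force: [0.2, -0.7, 5.8]
width: 14.2
```

Call:
{"fn": "move_arm", "kwargs": {
  "moves": [
    [[0,0,-0.005,0,0,0],[0,0,-0.02,0,0,0],[0,0,-0.05,0,0,0],[0,0,-0.09,0,0,0],[0,0,-0.094,0,0,0],[0,0,-0.094,0,0,0]]
  ]
}}

```text
clock: 7.25
eef_pos: [462.0, 182.6, 100.0]
tool_rot: [-3.141, 0.0, -1.39]
force: [0.2, 0.0, -1.9]
width: 14.4
```

```bash
python3 - <<'E'
from h import *
import pickle
c={n:get_image(n) for n in("side","top")}; pickle.dump(c,open("c3.pkl","wb"))
k=4
print(ctrl.read_state()["eef_pos"],ctrl.read_state()["width"],ctrl.read_state()["force"])
A=cv2.resize(gam(c["side"]["color"])[220:340,250:410],None,fx=k,fy=k,interpolation=cv2.INTER_CUBIC);B=cv2.resize(gam(c["top"]["color"])[180:320,170:330],None,fx=k,fy=k,interpolation=cv2.INTER_CUBIC)
cv2.imwrite("pics/g1.png",A);cv2.imwrite("pics/g2.png",B)
E
```

```text
[461.34438373 182.26202172  98.8936651 ] 13.957501775672156 [-0.1584547   0.23251222 -0.67146776]
```

View pics/g1.png

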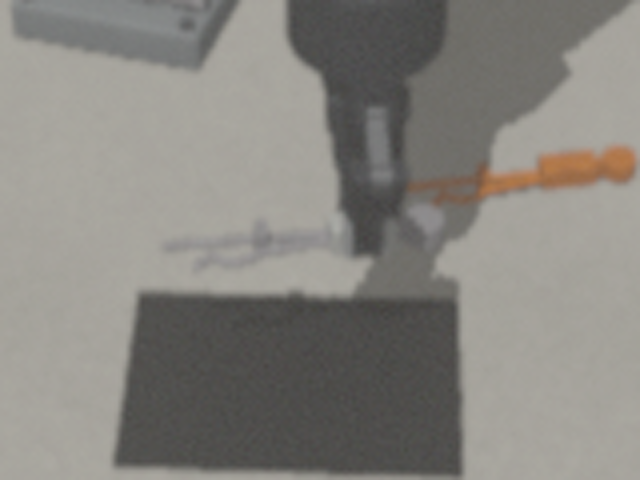

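View pics/g2.png

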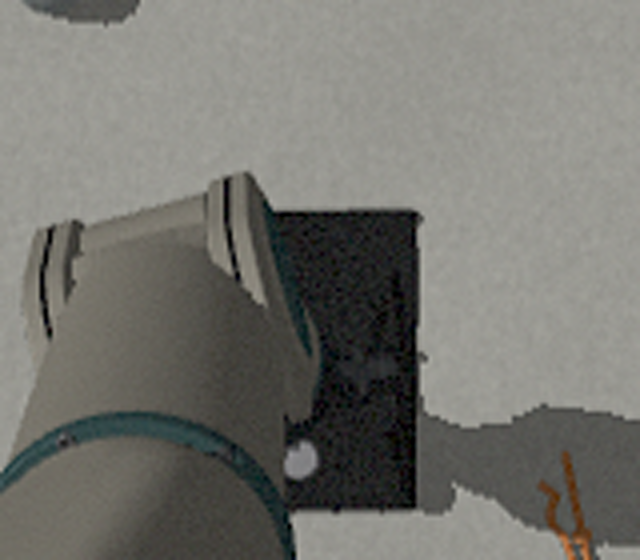

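```bash
python3 - <<'E'
from h import *
import pickle
C=pickle.load(open("c3.pkl","rb"));S=C["side"]
def un(c,u0,v0,k): return np.array([(c[0]+.5)/k-.5+u0,(c[1]+.5)/k-.5+v0])
P=np.array([462,182.5,99.5]);a=np.array([np.cos(.18),np.sin(.18),0]);b=np.array([-a[1],a[0],0]);Z=np.array([0,0,1])
def pt(x,y,z,d=0): return P+a*(x+d)+b*y+Z*(z-1.8)
for d in(-3,0,3):
  q=[pt(101.5,0,8,d),pt(51,0,16,d),pt(17,0,16,d),pt(-31,0,8,d)]
  print(d,np.round((proj(S,np.array(q))-[250,220]+.5)*4-.5))
# finger check from c2
S2=pickle.load(open("c2.pkl","rb"))["side"]
u=np.array([np.cos(-1.39),np.sin(-1.39),0])
print(np.round((proj(S2,np.array([462,181,120+13])-42*u)-[250,230]+.5)*4-.5))
print(rel([462,182.5,99.5],-1.39,[500,-115,110],-1.794))
E
python3 - <<'E'
import sys; sys.path.insert(0,'.')
from h import *
import pickle
C=pickle.load(open("c3.pkl","rb"))["side"]
cv2.imwrite("pics/g3.png",cv2.resize(gam(C["color"])[265:300,280:365],None,fx=9,fy=9,interpolation=cv2.INTER_CUBIC))
E
```

```text
-3 [[171. 248.]
 [271. 229.]
 [338. 224.]
 [432. 229.]]
0 [[165. 248.]
 [265. 229.]
 [332. 224.]
 [426. 229.]]
3 [[159. 249.]
 [259. 230.]
 [326. 225.]
 [420. 230.]]
[[377. 208.]]
[0.2995, 0.0161, -0.0105, 0.0, -0.0, 0.404]
```

View pics/g3.png

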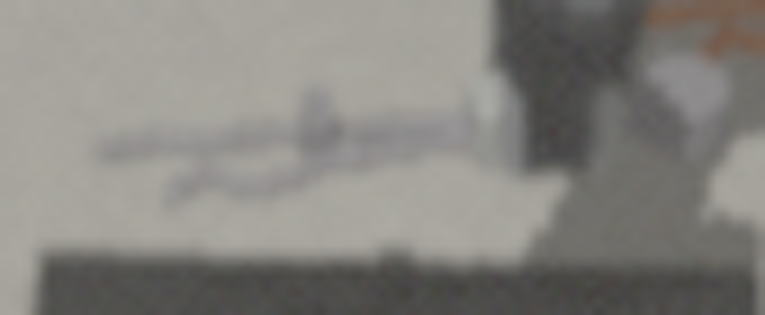

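```bash
cat > ov.py <<'E'
from fit import w
from h import *
import pickle
def ov(C,p,t,u0,v0,wd,ht,k,base=True):
    im=np.clip((C["color"].astype(float)-20)/120*255,0,255).astype(np.uint8)[v0:v0+ht,u0:u0+wd]
    im=cv2.resize(im,None,fx=k,fy=k,interpolation=cv2.INTER_CUBIC)
    def ln(A,col):
        q=(proj(C,A)-[u0,v0]+.5)*k-.5
        cv2.polylines(im,[np.round(q*8).astype(np.int32)],False,col,1,cv2.LINE_AA,3)
    for z in(0,30): ln(w(p,[[105,50,z],[-25,50,z],[-25,-50,z],[105,-50,z],[105,50,z]]),(0,200,0))
    ln(w(p,[[30,28.2,44],[-18.8,28.2,44],[-18.8,-28.2,44],[30,-28.2,44]]),(255,0,0))
    a=np.linspace(0,2*np.pi,80); X=np.clip(13*np.cos(a),-10,10);Y=13*np.sin(a)+t
    for z in(44,78): ln(w(p,np.c_[X,Y,X*0+z]),(0,0,255))
    return im
if __name__=="__main__":
    C=pickle.load(open("c1.pkl","rb"))
    p=[589.5,-129.2,-.225]
    cv2.imwrite("pics/o1.png",np.hstack([ov(C["side"],p,4,265,185,50,60,8),ov(C["top"],[586.3,-129.95,-.225],4,360,205,50,60,8)]))
E
python3 ov.py
```

```text
(no output)
```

View pics/o1.png

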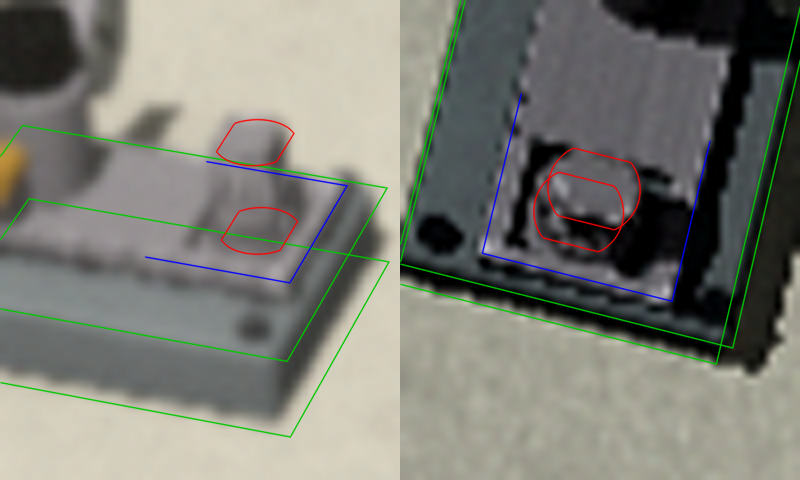

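```bash
python3 - <<'E'
from h import *
s=[462,182.5,99.5]
print(rel(s,-1.39,[466.9,-99.2,99.5],-1.796),rel(s,-1.39,[466.9,-99.2,51.8],-1.796))
E
```

```text
[0.278, 0.0458, 0.0, 0.0, -0.0, 0.406] [0.278, 0.0458, 0.0477, 0.0, -0.0, 0.406]
```

Call:
{"fn": "move_arm", "kwargs": {
  "moves": [
    [[0.015,0.0025,0,0,0,0.022],[0.045,0.0075,0,0,0,0.066],[0.085,0.014,0,0,0,0.124],[0.13,0.0214,0,0,0,0.19],[0.175,0.0288,0,0,0,0.255],[0.215,0.0354,0,0,0,0.314],[0.245,0.0404,0,0,0,0.358],[0.265,0.0437,0,0,0,0.387],[0.278,0.0458,0.004,0,0,0.406],[0.278,0.0458,0.015,0,0,0.406],[0.278,0.0458,0.03,0,0,0.406],[0.278,0.0458,0.042,0,0,0.406],[0.278,0.0458,0.0477,0,0,0.406],[0.278,0.0458,0.0477,0,0,0.406],[0.278,0.0458,0.0477,0,0,0.406]]
  ]
}}

```text
clock: 9.22
eef_pos: [467.3, -99.1, 52.0]
tool_rot: [-3.141, 0.0, -1.796]
force: [-0.1, 0.7, -0.8]
width: 14.4
```

```bash
python3 - <<'E'
from h import *
import pickle
print([ctrl.read_state()[k] for k in("eef_pos","tool_rot","force","width")])
c={n:[get_image(n) for _ in range(3)] for n in("side","top")}
for n in c:
    f=c[n]; f[0]["color"]=np.mean([x["color"] for x in f],0).astype(np.uint8); c[n]=f[0]
pickle.dump(c,open("c4.pkl","wb"))
st=lambda i:np.clip((i.astype(float)-20)/120*255,0,255).astype(np.uint8)
cv2.imwrite("pics/a1.png",cv2.resize(st(c["side"]["color"])[185:250,265:355],None,fx=8,fy=8,interpolation=cv2.INTER_CUBIC))
cv2.imwrite("pics/a2.png",cv2.resize(st(c["top"]["color"])[200:300,340:420],None,fx=6,fy=6,interpolation=cv2.INTER_CUBIC))
E
```

```text
[array([467.2662906 , -99.13467599,  52.04334619]), array([-3.14104378e+00,  7.22117759e-06, -1.79576898e+00]), array([-0.10231415,  0.65174833, -0.78398773]), 14.378159875629828]
```

View pics/a1.png

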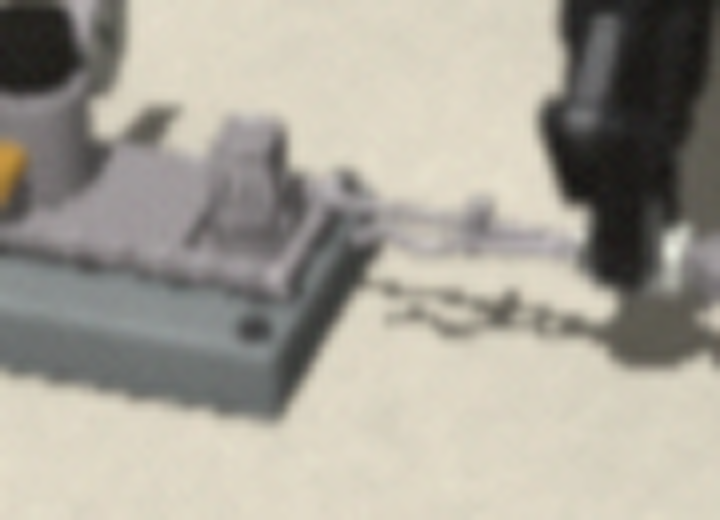

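View pics/a2.png

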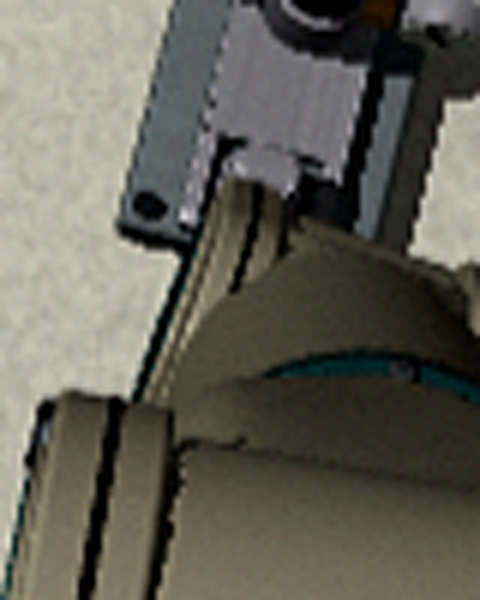

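```bash
cat > ov2.py <<'E'
from ov import *
C=pickle.load(open("c4.pkl","rb"))["side"]
P=np.array([466.9,-99.2,51.8]);yaw=-1.796+np.pi/2
a=np.array([np.cos(yaw),np.sin(yaw),0]);b=np.array([-a[1],a[0],0]);Z=np.array([0,0,1.])
def pt(x,y,z,d=.5): return P+a*(x+d)+b*y+Z*(z-1.8)
import sys
p=[590.5,-129.5,-.225]; 
out=[]
for t in (0,4):
    u0,v0,k=275,190,10
    im=np.clip((C["color"].astype(float)-20)/120*255,0,255).astype(np.uint8)[v0:v0+45,u0:u0+40+30]
    im=cv2.resize(im,None,fx=k,fy=k,interpolation=cv2.INTER_CUBIC)
    def ln(A,col):
        q=(proj(C,np.array(A))-[u0,v0]+.5)*k-.5
        cv2.polylines(im,[np.round(q*8).astype(np.int32)],False,col,1,cv2.LINE_AA,3)
    ln([pt(101.5,2.5,8),pt(47,2.5,8)],(0,0,255));ln([pt(101.5,-2.5,8),pt(47,-2.5,8)],(0,0,255));ln([pt(101.5,-2.5,8),pt(101.5,2.5,8)],(0,0,255))
    ln([pt(85,17,8),pt(77,10.4,8),pt(65,15,8),pt(17,5,8)],(0,120,255))
    ln([pt(51,5.5,16),pt(51,-5.5,16)],(0,255,255))
    q=np.linspace(0,2*np.pi,80); X=np.clip(13*np.cos(q),-10,10);Y=13*np.sin(q)+t
    for z in(44,78): ln(w(p,np.c_[X,Y,X*0+z]),(255,0,0))
    ln(w(p,[[30,28.2,44],[-18.8,28.2,44],[-18.8,-28.2,44],[30,-28.2,44]]),(0,200,0))
    out.append(im)
cv2.imwrite("pics/b0.png",out[0]);cv2.imwrite("pics/b4.png",out[1])
E
python3 ov2.py
```

```text
(no output)
```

View pics/b0.png

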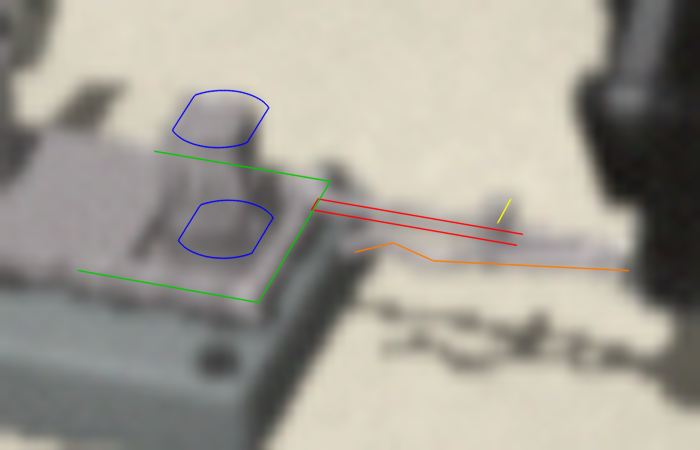

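View pics/b4.png

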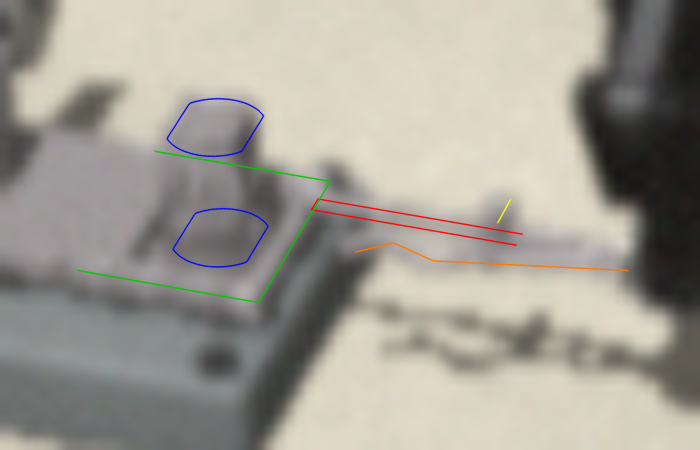

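```bash
python3 - <<'E'
from ov import *
A=pickle.load(open("c1.pkl","rb"))["side"]["color"].astype(float);B=pickle.load(open("c4.pkl","rb"))["side"]["color"].astype(float)
D=np.clip(128+3*(B-A),0,255).astype(np.uint8)[190:235,275:345]
im=cv2.resize(D,None,fx=10,fy=10,interpolation=cv2.INTER_CUBIC)
import ov2
q=lambda P:tuple(int(x) for x in (proj(ov2.C,np.array(P))[0]-[275,190]+.5)*10-.5)
for x in(101.5,90,80,70,60): cv2.circle(im,q(ov2.pt(x,0,8)),2,(0,0,255),-1)
cv2.imwrite("pics/d.png",im)
E
```

```text
(no output)
```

View pics/d.png

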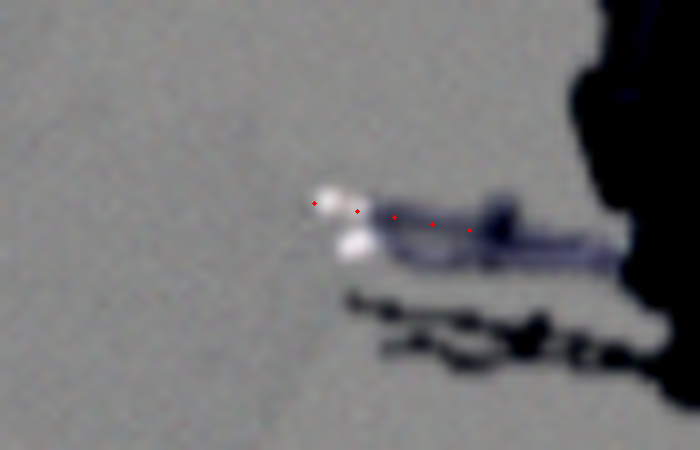

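Call:
{"fn": "move_arm", "kwargs": {
  "moves": [
    [[-0.002,-0.003,0,0,0,0],[-0.002,-0.008,0,0,0,0],[-0.002,-0.011,0,0,0,0],[-0.002,-0.012,0,0,0,0],[-0.002,-0.012,0,0,0,0]]
  ]
}}

```text
clock: 10.15
eef_pos: [479.1, -99.9, 51.8]
tool_rot: [3.141, -0.0, -1.796]
force: [-0.6, 0.2, -1.9]
width: 14.8
```

Call:
{"fn": "move_arm", "kwargs": {
  "moves": [
    [[0,-0.0005,0,0,0,0],[0,-0.001,0,0,0,0],[0,-0.001,0,0,0,0]]
  ]
}}

```text
clock: 10.52
eef_pos: [480.2, -100.2, 51.8]
tool_rot: [-3.142, -0.0, -1.796]
force: [0.0, -0.3, -1.2]
width: 14.3
```

Call:
{"fn": "move_arm", "kwargs": {
  "moves": [
    [[0,-0.0005,0,0,0,0],[0,-0.001,0,0,0,0],[0,-0.001,0,0,0,0]]
  ]
}}

```text
clock: 10.9
eef_pos: [481.2, -100.4, 51.8]
tool_rot: [-3.141, 0.0, -1.796]
force: [0.5, -0.5, -1.4]
width: 14.2
```

Call:
{"fn": "move_arm", "kwargs": {
  "moves": [
    [[0,-0.0005,0,0,0,0],[0,-0.001,0,0,0,0],[0,-0.001,0,0,0,0]]
  ]
}}

```text
clock: 11.28
eef_pos: [482.2, -100.6, 51.8]
tool_rot: [-3.141, 0.0, -1.796]
force: [0.2, 0.2, -0.9]
width: 14.6
```

Call:
{"fn": "move_arm", "kwargs": {
  "moves": [
    [[0,-0.0005,0,0,0,0],[0,-0.001,0,0,0,0],[0,-0.001,0,0,0,0]]
  ]
}}

```text
clock: 11.65
eef_pos: [483.1, -100.8, 51.8]
tool_rot: [-3.142, 0.0, -1.796]
force: [0.3, -0.2, -0.7]
width: 14.5
```

Gap of 15 mm covered with no force so far; continue in 1 mm steps.

Call:
{"fn": "move_arm", "kwargs": {
  "moves": [
    [[0,-0.0005,0,0,0,0],[0,-0.001,0,0,0,0],[0,-0.001,0,0,0,0]]
  ]
}}

```text
clock: 12.02
eef_pos: [483.5, -100.9, 51.7]
tool_rot: [3.141, 0.0, -1.796]
force: [-1.0, 0.9, -0.9]
width: 14.1
```

Call:
{"fn": "move_arm", "kwargs": {
  "moves": [
    [[0,-0.0005,0,0,0,0],[0,-0.001,0,0,0,0],[0,-0.001,0,0,0,0]]
  ]
}}

```text
clock: 12.4
eef_pos: [483.9, -101.0, 51.6]
tool_rot: [3.139, 0.0, -1.796]
force: [-4.3, 0.8, -1.5]
width: 14.5
```

Call:
{"fn": "move_arm", "kwargs": {
  "moves": [
    [[-0.0005,0,0,0,0,0],[-0.001,0,0,0,0,0],[-0.001,0,0,0,0,0]]
  ]
}}

```text
clock: 12.78
eef_pos: [484.0, -100.2, 51.6]
tool_rot: [3.139, -0.0, -1.796]
force: [-4.8, 1.7, -1.1]
width: 14.5
```

Call:
{"fn": "move_arm", "kwargs": {
  "moves": [
    [[-0.0005,0,0,0,0,0],[-0.001,0,0,0,0,0],[-0.001,0,0,0,0,0]]
  ]
}}

```text
clock: 13.15
eef_pos: [484.0, -99.2, 51.5]
tool_rot: [3.139, -0.0, -1.797]
force: [-6.2, 0.5, -1.9]
width: 14.5
```

Call:
{"fn": "move_arm", "kwargs": {
  "moves": [
    [[-0.0005,0.0005,0,0,0,0],[-0.001,0.0005,0,0,0,0],[-0.001,0.0005,0,0,0,0]]
  ]
}}

```text
clock: 13.52
eef_pos: [484.1, -98.1, 51.6]
tool_rot: [3.14, -0.0, -1.796]
force: [-5.6, -0.4, -1.9]
width: 14.7
```

Call:
{"fn": "move_arm", "kwargs": {
  "moves": [
    [[-0.0005,0,0,0,0,0],[-0.001,0,0,0,0,0],[-0.001,0,0,0,0,0]]
  ]
}}

```text
clock: 13.9
eef_pos: [484.3, -97.1, 51.6]
tool_rot: [3.139, -0.0, -1.796]
force: [-5.7, 0.2, -1.0]
width: 14.0
```

Call:
{"fn": "move_arm", "kwargs": {
  "moves": [
    [[0,0.002,0,0,0,0],[0.003,0.002,0,0,0,0],[0.005,0.002,0,0,0,0],[0.005,0.001,0,0,0,0],[0.005,0,0,0,0,0],[0.005,0,0,0,0,0]]
  ]
}}

```text
clock: 14.65
eef_pos: [485.1, -102.6, 52.0]
tool_rot: [-3.14, -0.0, -1.797]
force: [0.3, -1.5, -0.8]
width: 14.1
```

Call:
{"fn": "move_arm", "kwargs": {
  "moves": [
    [[0.0005,0,0,0,0,0],[0.001,0,0,0,0,0],[0.001,0,0,0,0,0]]
  ]
}}

```text
clock: 15.02
eef_pos: [484.1, -102.9, 51.8]
tool_rot: [3.142, 0.0, -1.796]
force: [0.2, 0.9, -1.0]
width: 14.4
```

Call:
{"fn": "move_arm", "kwargs": {
  "moves": [
    [[0.0005,0,0,0,0,0],[0.001,0,0,0,0,0],[0.001,0,0,0,0,0]]
  ]
}}

```text
clock: 15.4
eef_pos: [483.9, -104.1, 51.8]
tool_rot: [-3.142, -0.0, -1.796]
force: [0.8, -0.5, -0.4]
width: 14.5
```

Call:
{"fn": "move_arm", "kwargs": {
  "moves": [
    [[0,-0.0005,0,0,0,0],[0,-0.001,0,0,0,0],[0,-0.001,0,0,0,0]]
  ]
}}

```text
clock: 15.78
eef_pos: [484.9, -104.3, 51.8]
tool_rot: [-3.141, 0.0, -1.796]
force: [0.6, -0.0, -1.1]
width: 14.7
```

```bash
cat > look.py <<'E'
from ov import *
import sys
n=sys.argv[1]
print({k:np.round(v,2) for k,v in ctrl.read_state().items() if k in("eef_pos","force","torque","width","clock")})
f=[get_image("side") for _ in range(3)]
C=f[0];C["color"]=np.mean([x["color"] for x in f],0).astype(np.uint8)
pickle.dump(C,open(f"{n}.pkl","wb"))
u0,v0,k=268,190,11
st=np.clip((C["color"].astype(float)-20)/120*255,0,255).astype(np.uint8)
cv2.imwrite(f"pics/{n}.png",cv2.resize(st[v0:v0+45,u0:u0+65],None,fx=k,fy=k,interpolation=cv2.INTER_CUBIC))
A=pickle.load(open("c1.pkl","rb"))["side"]["color"].astype(float)
D=np.clip(128+3*(C["color"]-A),0,255).astype(np.uint8)
cv2.imwrite(f"pics/{n}d.png",cv2.resize(D[v0:v0+45,u0:u0+65],None,fx=k,fy=k,interpolation=cv2.INTER_CUBIC))
E
python3 look.py l1
```

```text
{'clock': np.float64(15.78), 'eef_pos': array([ 484.93, -104.31,   51.83]), 'force': array([ 0.62, -0.01, -1.14]), 'torque': array([0.01, 0.01, 0.03]), 'width': np.float64(14.67)}
```

View pics/l1.png

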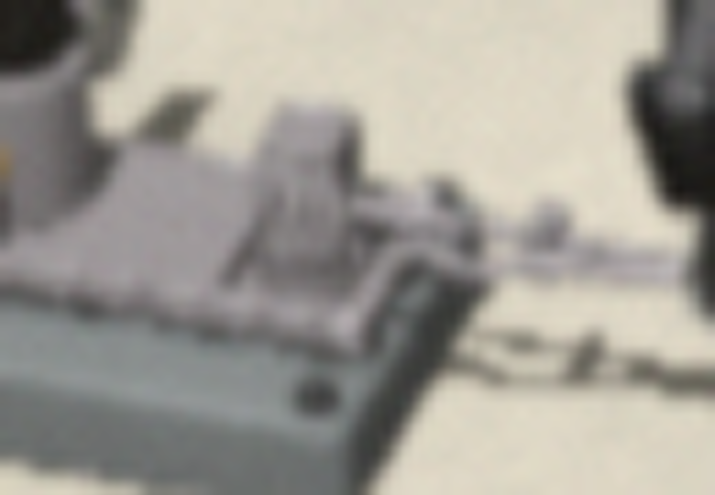

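View pics/l1d.png

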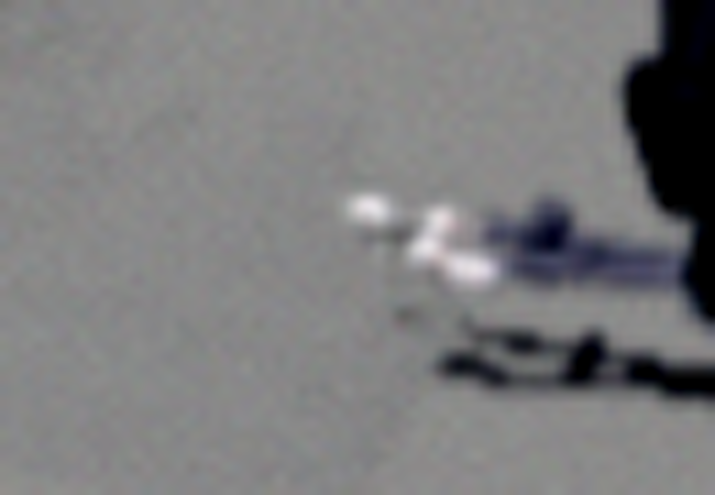

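Call:
{"fn": "move_arm", "kwargs": {
  "moves": [
    [[-0.0003,-0.001,0,0,0,0],[-0.0003,-0.002,0,0,0,0],[-0.0003,-0.002,0,0,0,0]]
  ]
}}

```text
clock: 16.3
eef_pos: [487.0, -104.5, 51.8]
tool_rot: [-3.141, -0.0, -1.796]
force: [-0.7, -0.7, -1.2]
width: 14.5
```

Call:
{"fn": "move_arm", "kwargs": {
  "moves": [
    [[0.0008,0,0,0,0,0],[0.0015,0,0,0,0,0],[0.0015,0,0,0,0,0]]
  ]
}}

```text
clock: 16.68
eef_pos: [486.6, -105.6, 51.8]
tool_rot: [3.142, 0.0, -1.795]
force: [0.7, 1.5, -0.9]
width: 14.3
```

Call:
{"fn": "move_arm", "kwargs": {
  "moves": [
    [[-0.0008,0,0,0,0,0],[-0.0016,0,0,0,0,0],[-0.0022,0,0,0,0,0],[-0.0025,0,0,0,0,0],[-0.0025,0,0,0,0,0]]
  ]
}}

```text
clock: 17.3
eef_pos: [487.0, -103.6, 51.8]
tool_rot: [-3.142, -0.0, -1.796]
force: [-0.6, -0.8, -1.0]
width: 14.6
```

Call:
{"fn": "move_arm", "kwargs": {
  "moves": [
    [[0.0011,-0.0005,0,0,0,0],[0.0011,-0.0015,0,0,0,0],[0.0011,-0.003,0,0,0,0],[0.0011,-0.0045,0,0,0,0],[0.0011,-0.006,0,0,0,0],[0.0011,-0.0075,0,0,0,0],[0.0011,-0.008,0,0,0,0],[0.0011,-0.008,0,0,0,0]]
  ]
}}

```text
clock: 18.3
eef_pos: [494.6, -106.3, 51.8]
tool_rot: [3.142, 0.0, -1.796]
force: [-0.6, -0.7, -1.5]
width: 14.4
```

```bash
python3 look.py l2
```

```text
{'clock': np.float64(18.3), 'eef_pos': array([ 494.63, -106.33,   51.8 ]), 'force': array([-0.56, -0.69, -1.51]), 'torque': array([ 0.  ,  0.01, -0.  ]), 'width': np.float64(14.43)}
```

View pics/l2.png

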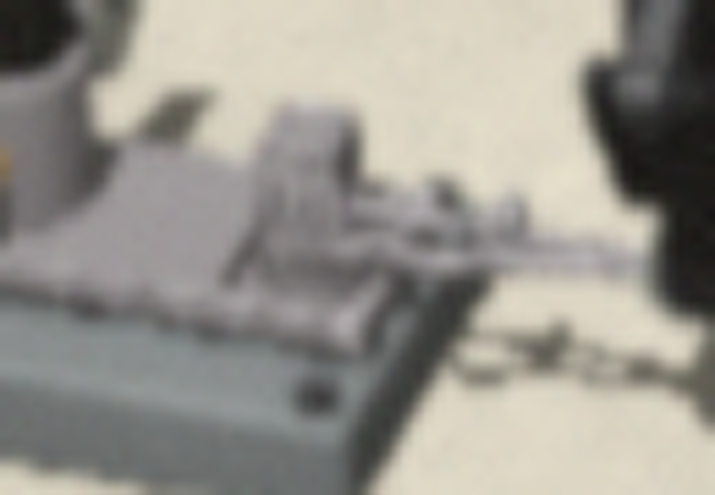

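View pics/l2d.png

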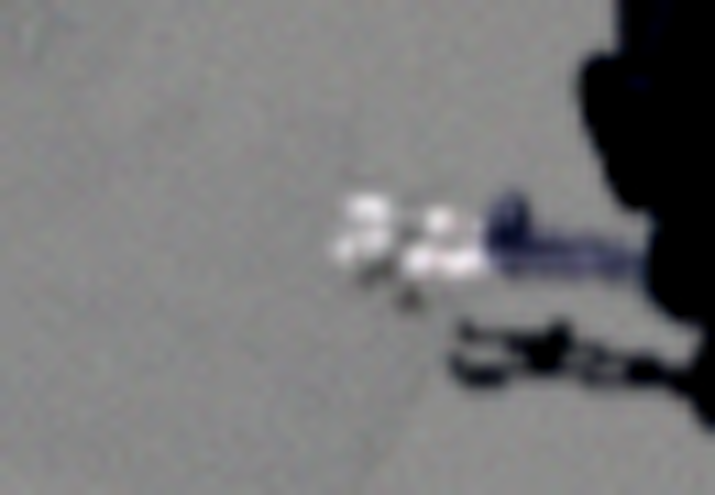

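Call:
{"fn": "move_arm", "kwargs": {
  "moves": [
    [[0,-0.001,0,0,0,0],[0,-0.003,0,0,0,0],[0,-0.005,0,0,0,0],[0,-0.007,0,0,0,0],[0,-0.008,0,0,0,0],[0,-0.008,0,0,0,0]]
  ]
}}

```text
clock: 19.2
eef_pos: [502.5, -108.1, 51.8]
tool_rot: [-3.142, -0.0, -1.796]
force: [-0.3, 0.2, -0.9]
width: 14.5
```

Call:
{"fn": "move_arm", "kwargs": {
  "moves": [
    [[0,-0.001,0,0,0,0],[0,-0.002,0,0,0,0],[0,-0.003,0,0,0,0],[0,-0.004,0,0,0,0],[0,-0.005,0,0,0,0],[0,-0.005,0,0,0,0]]
  ]
}}

```text
clock: 19.95
eef_pos: [507.2, -108.8, 51.7]
tool_rot: [3.141, 0.0, -1.795]
force: [-0.6, 1.9, -1.1]
width: 14.3
```

Call:
{"fn": "move_arm", "kwargs": {
  "moves": [
    [[0,-0.001,0,0,0,0],[0,-0.002,0,0,0,0],[0,-0.003,0,0,0,0],[0,-0.003,0,0,0,0]]
  ]
}}

```text
clock: 20.45
eef_pos: [510.2, -109.5, 51.8]
tool_rot: [3.141, 0.0, -1.795]
force: [-1.3, 2.9, -1.2]
width: 14.6
```

Call:
{"fn": "move_arm", "kwargs": {
  "moves": [
    [[0,-0.001,0,0,0,0],[0,-0.002,0,0,0,0],[0,-0.003,0,0,0,0],[0,-0.003,0,0,0,0]]
  ]
}}

```text
clock: 20.95
eef_pos: [514.0, -110.4, 52.0]
tool_rot: [-3.14, 0.0, -1.796]
force: [0.1, 4.4, -1.0]
width: 14.3
```

Call:
{"fn": "move_arm", "kwargs": {
  "moves": [
    [[-0.0005,0,0,0,0,0],[-0.001,0,0,0,0,0],[-0.001,0,0,0,0,0]]
  ]
}}

```text
clock: 21.32
eef_pos: [513.6, -110.0, 51.9]
tool_rot: [-3.141, -0.0, -1.797]
force: [-1.0, 2.1, -0.2]
width: 14.6
```

Call:
{"fn": "move_arm", "kwargs": {
  "moves": [
    [[-0.0003,-0.001,0,0,0,0],[-0.0003,-0.002,0,0,0,0],[-0.0003,-0.003,0,0,0,0],[-0.0003,-0.003,0,0,0,0]]
  ]
}}

```text
clock: 21.82
eef_pos: [516.9, -110.5, 51.9]
tool_rot: [-3.14, -0.0, -1.797]
force: [-0.6, 1.6, -1.1]
width: 14.5
```

```bash
python3 look.py l3
```

```text
{'clock': np.float64(21.82), 'eef_pos': array([ 516.86, -110.46,   51.9 ]), 'force': array([-0.57,  1.65, -1.14]), 'torque': array([0.21, 0.11, 0.06]), 'width': np.float64(14.49)}
```

View pics/l3.png

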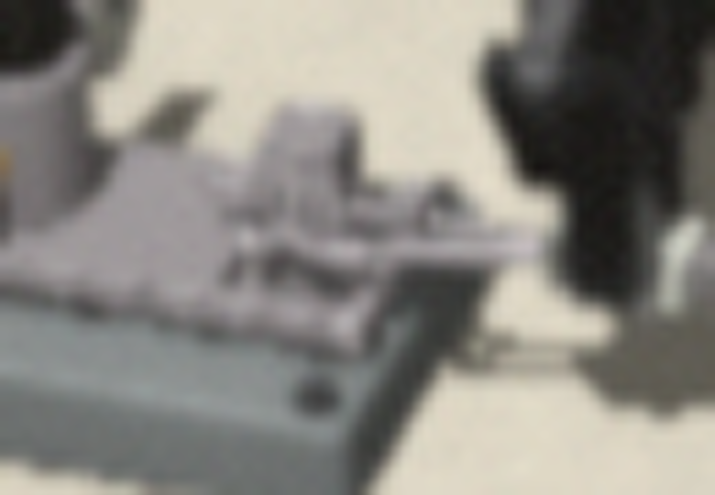

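Call:
{"fn": "move_arm", "kwargs": {
  "moves": [
    [[0,-0.001,0,0,0,0],[0,-0.002,0,0,0,0],[0,-0.003,0,0,0,0],[0,-0.003,0,0,0,0]]
  ]
}}

```text
clock: 22.48
eef_pos: [519.7, -110.9, 51.9]
tool_rot: [-3.141, -0.0, -1.796]
force: [-1.1, -0.6, -1.7]
width: 14.2
```

Call:
{"fn": "move_arm", "kwargs": {
  "moves": [
    [[0,-0.001,0,0,0,0],[0,-0.002,0,0,0,0],[0,-0.003,0,0,0,0],[0,-0.003,0,0,0,0]]
  ]
}}

```text
clock: 22.98
eef_pos: [522.7, -111.6, 51.9]
tool_rot: [-3.14, -0.0, -1.796]
force: [0.2, -0.9, -1.9]
width: 14.2
```

Call:
{"fn": "move_arm", "kwargs": {
  "moves": [
    [[0,-0.001,0,0,0,0],[0,-0.002,0,0,0,0],[0,-0.003,0,0,0,0],[0,-0.003,0,0,0,0]]
  ]
}}

```text
clock: 23.48
eef_pos: [525.4, -112.2, 51.9]
tool_rot: [-3.141, -0.0, -1.796]
force: [0.2, -0.9, -0.0]
width: 14.5
```

Call:
{"fn": "move_arm", "kwargs": {
  "moves": [
    [[0,-0.001,0,0,0,0],[0,-0.002,0,0,0,0],[0,-0.002,0,0,0,0]]
  ]
}}

```text
clock: 23.85
eef_pos: [527.1, -112.5, 51.8]
tool_rot: [-3.142, -0.0, -1.796]
force: [-0.8, -1.7, -0.8]
width: 13.9
```

Call:
{"fn": "move_arm", "kwargs": {
  "moves": [
    [[0,-0.0005,0,0,0,0],[0,-0.001,0,0,0,0],[0,-0.001,0,0,0,0]]
  ]
}}

```text
clock: 24.22
eef_pos: [528.0, -112.7, 51.8]
tool_rot: [-3.142, -0.0, -1.796]
force: [0.2, -1.8, -1.9]
width: 14.2
```

Call:
{"fn": "move_arm", "kwargs": {
  "moves": [
    [[0,-0.0005,0,0,0,0],[0,-0.001,0,0,0,0],[0,-0.001,0,0,0,0]]
  ]
}}

```text
clock: 24.6
eef_pos: [528.4, -112.8, 51.7]
tool_rot: [3.14, 0.0, -1.796]
force: [-3.2, -1.7, -0.5]
width: 14.2
```

Call:
{"fn": "move_arm", "kwargs": {
  "moves": [
    [[0.0004,-0.0005,0,0,0,0],[0.0004,-0.001,0,0,0,0],[0.0004,-0.001,0,0,0,0]]
  ]
}}

```text
clock: 24.98
eef_pos: [528.4, -112.9, 51.6]
tool_rot: [3.138, 0.0, -1.796]
force: [-5.7, 0.0, 0.9]
width: 14.1
```

```bash
python3 look.py l4
```

```text
{'clock': np.float64(24.98), 'eef_pos': array([ 528.39, -112.88,   51.56]), 'force': array([-5.66,  0.03,  0.89]), 'torque': array([-0.06,  1.07, -0.11]), 'width': np.float64(14.14)}
```

View pics/l4.png

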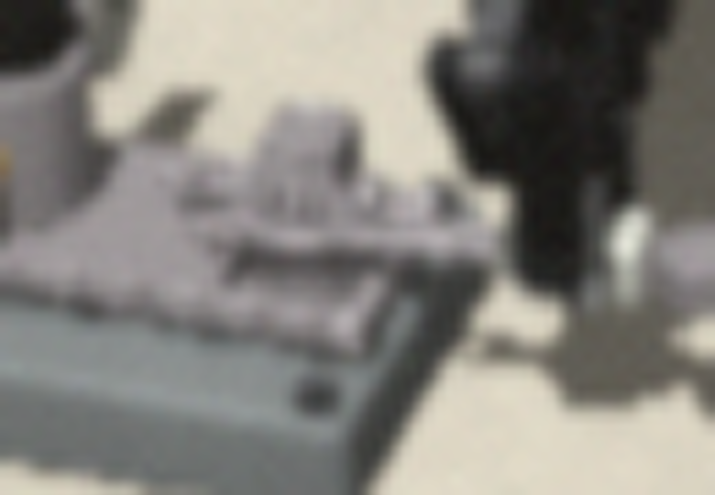

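Call:
{"fn": "move_arm", "kwargs": {
  "moves": [
    [[0,0.0006,0,0,0,0],[0,0.0006,0,0,0,0]]
  ]
}}

```text
clock: 25.38
eef_pos: [528.4, -112.9, 51.6]
tool_rot: [3.14, 0.0, -1.796]
force: [-5.6, 0.5, 0.2]
width: 14.3
```

Call:
{"fn": "move_arm", "kwargs": {
  "moves": [
    [[0,0,0,0,0,0],[0,0,0,0,0,0],[0,0,0,0,0,0],[0,0,0,0,0,0],[0,0,0,0,0,0]]
  ],
  "jaw": 0.5
}}

```text
clock: 26.0
eef_pos: [529.5, -113.4, 51.9]
tool_rot: [-3.141, 0.0, -1.796]
force: [-0.4, 0.5, -0.6]
width: 42.7
```

```bash
python3 look.py l5
```

```text
{'clock': np.float64(26.0), 'eef_pos': array([ 529.55, -113.38,   51.88]), 'force': array([-0.35,  0.51, -0.55]), 'torque': array([-0.01,  0.04, -0.02]), 'width': np.float64(42.72)}
```

View pics/l5.png

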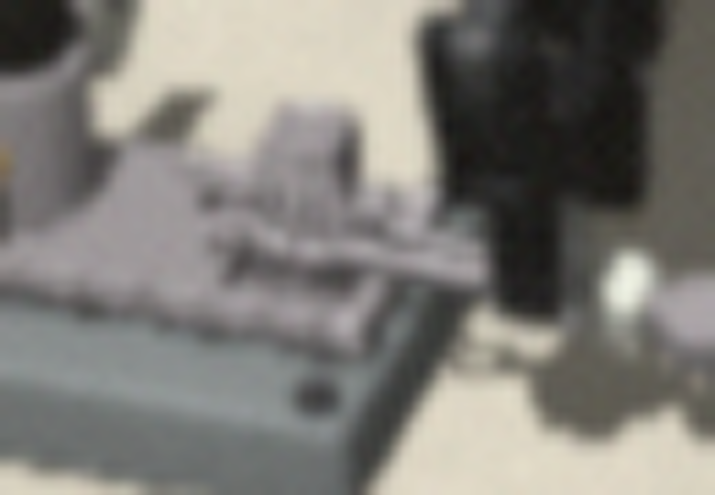

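Call:
{"fn": "move_arm", "kwargs": {
  "moves": [
    [[0,0,-0.005,0,0,0],[0,0,-0.02,0,0,0],[0,0,-0.05,0,0,0],[0,0,-0.09,0,0,0],[0,0.05,-0.13,0,0,0],[0,0.1,-0.16,0,0,0],[0,0.1,-0.16,0,0,0],[0,0.1,-0.16,0,0,0]]
  ]
}}

```text
clock: 27.15
eef_pos: [432.9, -91.1, 212.8]
tool_rot: [-3.139, 0.0, -1.796]
force: [-1.0, -0.7, 0.1]
width: 42.7
```

```bash
python3 look.py l6; python3 - <<'E'
from ov import *
C=get_image("top"); pickle.dump(C,open("t6.pkl","wb"))
st=np.clip((C["color"].astype(float)-15)/120*255,0,255).astype(np.uint8)
cv2.imwrite("pics/t6.png",cv2.resize(st[195:285,350:430],None,fx=6,fy=6,interpolation=cv2.INTER_CUBIC))
cv2.imwrite("pics/s6.png",get_image("side")["color"])
E
```

```text
{'clock': np.float64(27.15), 'eef_pos': array([432.9 , -91.12, 212.8 ]), 'force': array([-1.04, -0.71,  0.08]), 'torque': array([-0.01, -0.  ,  0.04]), 'width': np.float64(42.74)}
```

View pics/l6.png

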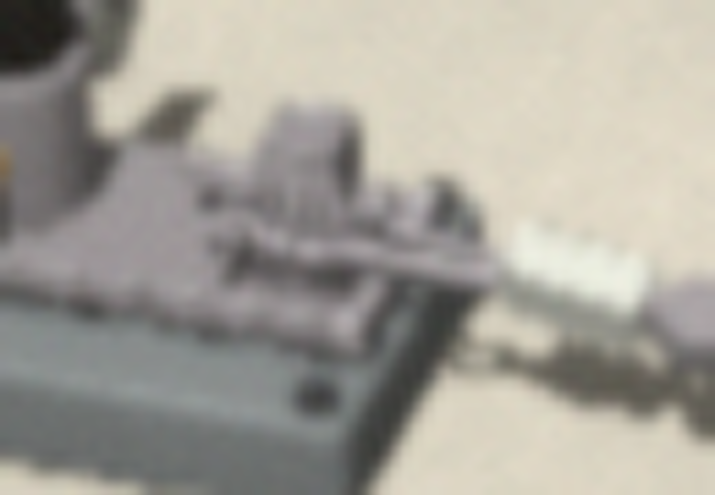

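View pics/t6.png

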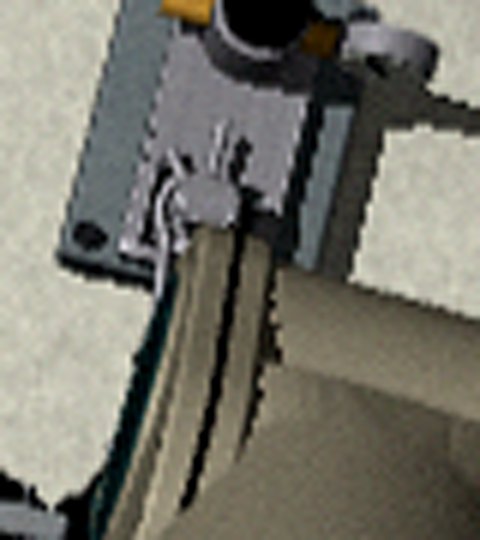

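View pics/s6.png

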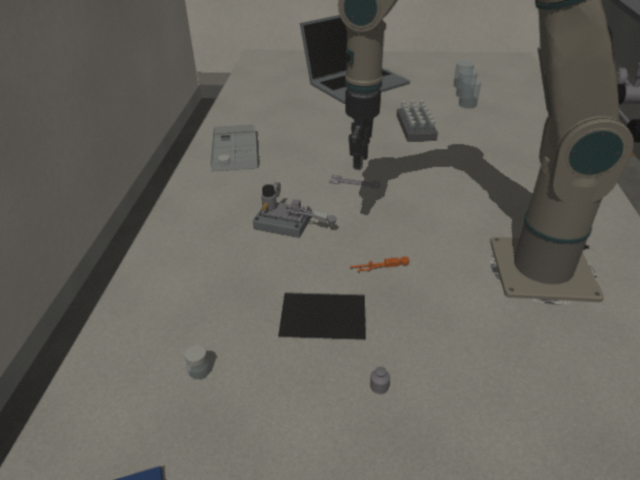

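Call:
{"fn": "move_arm", "kwargs": {
  "moves": [
    [[0.06,0,0,0,0,0],[0.12,0,0,0,0,0],[0.18,0,0,0,0,0],[0.24,0,0,0,0,0],[0.3,0,0,0,0,0],[0.32,0,0,0,0,0],[0.32,0,0,0,0,0],[0.32,0,0,0,0,0]]
  ]
}}

```text
clock: 28.4
eef_pos: [361.3, -400.7, 211.3]
tool_rot: [3.141, 0.002, -1.794]
force: [-0.6, 0.0, -1.0]
width: 42.6
```

```bash
python3 - <<'E'
from ov import *
print(ctrl.read_state()["clock"])
C=get_image("top"); pickle.dump(C,open("t7.pkl","wb"))
st=np.clip((C["color"].astype(float)-15)/120*255,0,255).astype(np.uint8)
cv2.imwrite("pics/t7.png",cv2.resize(st[205:280,350:420],None,fx=8,fy=8,interpolation=cv2.INTER_CUBIC))
p=np.array([586.3,-129.95,-.225]);c,s_=np.cos(p[2]),np.sin(p[2])
E
```

```text
28.4
```

View pics/t7.png

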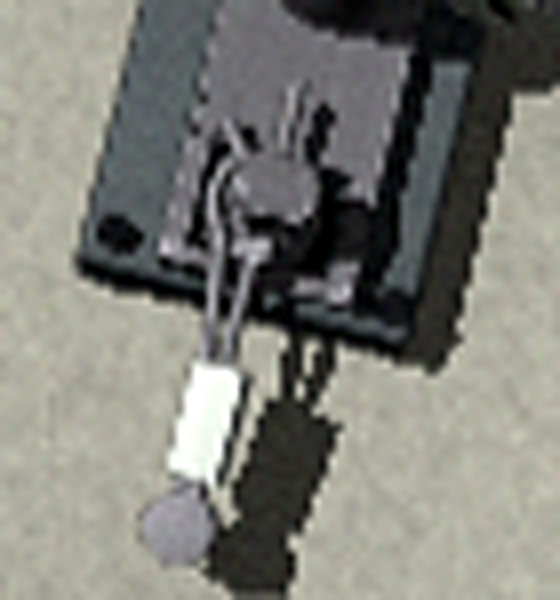

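```bash
python3 - <<'E'
from ov import *
T=pickle.load(open("t7.pkl","rb"))
p=np.array([586.3,-129.95,-.225]);c,s_=np.cos(p[2]),np.sin(p[2])
def loc(a,b,z):
    q=onz(T,[(a+.5)/8-.5+350,(b+.5)/8-.5+205],z)-[p[0],p[1],0]; return np.round([c*q[0]+s_*q[1],-s_*q[0]+c*q[1]],1)
for n,a,b,z in(("tip",297,82,60),("pin",276,188,78),("collar top c",255,250,65),("grip front c",220,365,62),("grip back",193,475,58),("knob",177,525,58)): print(n,loc(a,b,z))
E
```

```text
tip [36.1  3.2]
pin [0.3 3.4]
collar top c [-15.7   4. ]
grip front c [-49.9   5.7]
grip back [-81.8   5.6]
knob [-96.8   6.6]
```

```bash
python3 -c "
from cell import job
print(job.finish_job())"
```

```text
the job is handed in; nothing more can be done
None
```

The cotter's leg is through the pin's cross hole, the bow is over the pin, and the cotter is released. I handed the job in at about 28 s of robot time, with the gripper well clear.

**How it went:**
- **First contact:** The tip first met the pin's flat face about 3 mm to one side of the hole. I found the hole by a light sideways sweep.
- **Forces:** The highest wrist reading was about 6.5 N. Readings come only at the end of each call, so short peaks in between are not recorded.
- **Stop:** Pushing stopped moving the cotter at the expected depth. It took about 46.5 mm after first contact, and the force there was about 5.7 N.

**Last checks:**
- **Leg:** The top picture shows the leg coming out behind the pin. The tip measured 36.1 mm past the slot's middle, against 36.5 mm when fully home.
- **Bow:** It sits on the pin's +y side, with its mouth past the pin.
- **Pin:** It measured 3.4 mm to the side of the slot's middle, against 4.0 mm before I started, which is within picture accuracy.
- **Bystanders:** In the last side picture (27 s) the jar, spanner, weight and orange look-alike appear where they were. I judged this by eye, not by measurement.

**Disagreements:**
- **Collar:** It measured about 2 mm further back than it should be when home, while the tip measured almost exactly home. I put this down to the height I assumed for the tilted cotter. The stop I felt also suggests the collar is seated, but I did not measure the gap directly.
- **Sag:** After release the grip end sags slightly, as far as the play in the hole allows.

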